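# Clamp a flow-cell cassette against its datum stop in the imaging holder

### The arm

A 6-joint arm with a two-finger parallel gripper is mounted at the origin on a cart in front of the work surface, level with it; the furniture and walls round the work are solid. World frame = base frame: x ahead of the robot, y to its left, z up, the work surface at z = 0. Lengths are in m, angles in degrees, forces in N, time in s.
With the tool pointing down it reaches from about 0.3 to 0.75 m from the base axis. Payload 8.5 kg.
Tool frame: the origin (TCP) lies on the centre line of the jaws, within the pads' length; the fingertips stand 25 mm ahead of it and the grasp point (between the pads) lies 6 mm ahead of it; z points along the fingers, y is the line along which they close (so a half turn about z gives the same grasp; the last joint's range is limited). The gripper opens to 85 mm and grips with 20 to 120 N. Pads are 22 mm wide; open, the fingers measure 114 mm over their backs; the gripper's body (76 mm by 85 mm) begins 54 mm behind the grasp point. The pads swing forward as they close: fully open they stand 13 mm farther back than shut.
Start: joints at [58.654, 21.807, 74.336, -0, 83.858, -12.336], TCP at [0.179, 0.52, 0.222] pointing down, gripper open.
Joint ranges: [-178.18, 178.18], [-50.72, 133.34], [12.68, 142.11], [-81.47, 261.47], [9.98, 163.14], [-165.26, 165.26]. Speed limits (degrees/s): [136.94, 136.94, 180, 180, 180, 180].

### API

Orientations are given as a 3x3 rotation matrix whose columns are the frame's x, y, z axes.
In Python, from rig import telemetry, optics, env gives the robot as it stands.
- The arm moves only by the tool send_rows, never from a script. Its argument "deltas" is a list that holds one entry, the list of rows, each a list of 7 numbers: the shift along the tool's x, y, z in m, then the turn, a rotation vector about the tool's x, y, z in rad, then the opening, from -1 (shut) to 1 (fully open), so that 0 is half open. In form: [[[x, y, z, ax, ay, az, grip], ...]]. A call has 1 to 12 rows; each row shifts and turns the commanded pose from where the row before left it, along the tool's axes as they then stand; what a row does not reach is not made up. A row lasts 1/8 s, in which the tool goes at most 62.5 mm and 10.7 degrees, less where a joint would pass 70% of its speed; a pose out of reach is approached as far as the arm can. A call is refused whole if a number of a shift passes 0.0625 or a number of a turn 0.188, either way. A call with a gripper value outside its range is refused whole. The fingers move at their own pace and stop on an object; "squeeze" is the grip in N (left out, the last holds). Time passes only in rows, so rows that do not move let the fingers close. It gives the time, the measured TCP pose, the force, the opening and the grip force at its end, in the units of the state.
- telemetry.observe(): the state, without advancing time (a new reading comes with each control period).
- optics.get_image(name): name is "scene" or "top"; returns a dict with "image" (384x512x3 uint8, red, green, blue), "range_z" (384x512 float32, m along the optical axis (not along the pixel's ray), 0 where there is no reading), "K" (3x3 intrinsics, pixels), "k1" (the pictures are not rectified: a ray, as slopes to the right and down, at radius r is drawn at 1 + k1 r^2 times it, then the intrinsics apply), "rvec" (rotation vector, rad) and "tvec" (3), from world to camera coordinates, as OpenCV has them. Camera axes: x right, y down, z forward; pixel columns grow to the right and rows downward; lengths in m; the calibration is good to about 2 mm. A picture is of the moment at which its call begins.
- env.close_job(): hands the job in; it is judged then, once.
The state is a dict: "time_s": time; "q": joint angles; "qvel": joint speeds; "joint_efforts": joint torques, N m; "position": TCP position; "tool_rot": TCP orientation; "ft_force": force on the tool from outside, world axes, zero at the start; "wrist_torque": the same for the moment, N m; "grip_width": finger opening in m; "gripper_force": force on a finger pad.
Only numpy, scipy, OpenCV 4.12 (cv2) and the standard library are available. Lean on these libraries where they do the work, as an engineer would, in place of code of your own. Each camera call takes 0.05 s, during which the arm holds its last target. There are 200 camera calls.

### The job

Put the dark flow-cell cassette, by its blue fin and kept level, into the channel of the aluminium imaging holder with the fin toward the open end, slide it in and press it gently but firmly against the two brass buttons of the stop for a moment so that it sits fully home, then let go of it. Then push the red handle of the toggle clamp steadily down over centre until it rests locked and the rubber foot holds the cassette. There is glass in the cassette: feel your way onto the stop and onto the end of the handle's travel instead of shoving, and leave the timer, forceps, wash bottle and jar where they are.

Things in the scene. Friction and masses are not known exactly. Their poses are not given: they have to be found in the camera images.
- station: Aluminium imaging holder, fixed. Frame: x = the way the cassette slides in (roughly away from the robot), y left, z up, origin on the worktop. Plate x -95..85, y -85..85 mm; its top is the channel floor, z 16 mm. Channel along x, centre line y = -45 mm; open at -x, stop at +x. Steel toggle clamp on a grey riser at y -9..69 mm, in the plane x = 27 mm.
- channel (a point): Point on the channel floor and centre line where the two straight black rails begin (holder x -65, y -45, z 16 mm). The rails are 47 mm apart inside, 9 mm high, and run from here 100 mm in +x; before them, flared lead-ins reach 23 mm toward -x.
- pivot_pin (a point): Pin of the clamp arm (holder x 27, y 6, z 54 mm). The arm swings about it in the plane x = 27 mm (parts within 15 mm of it): raised 36 degrees as found, its foot then hangs over the channel, lowest point z 55 mm; about level when locked. Slide the cassette in under it: do not lower the cassette's end beyond holder x = 15 mm from above.
- stop: Datum stop at the far end of the channel: dark steel bracket 40 mm wide with two brass buttons (9 mm diameter, 24 mm apart, 7.5 mm above the floor) facing -x of the holder. Rigid. Set differently each time: button faces at holder x = 39 to 51 mm. Origin midway between the button faces, on the channel floor; axes as the holder's.
- cassette: Flow-cell cassette: dark frame 120 x 44 x 14 mm (x, y, z), glass window, white pressure land at its +x end, about 0.09 kg, centre of mass at x = -17 mm, loose. Origin at the centre of its underside, z up. 1.5 mm of play on each side in the channel. Upright blue grip fin 10 mm thick (y), 24 mm long (x), centred at x = -44 mm, up to z 44 mm. Its +x end goes in first.
- cassette_front (a point): Centre of the cassette's +x end face (x = +60, z = 7 mm in the cassette's frame), which butts against the brass buttons.
- fin_top (a point): Centre of the top of the blue fin. Behind the loose things a bench shaker with tubes and flasks on it (up to 0.3 m tall) fills the worktop from world x = 0.55 m on, between world y = -0.4 and 0.15 m: carry the cassette in front of it or above 0.2 m.
- clamp_pad: Black rubber foot, 17 mm diameter, sprung, on the clamp arm's spindle; origin at the centre of its underside. Clamp open: raised and tilted over the channel; clamp locked: squeezed by about 3 mm onto the cassette's white pressure land with about 35 N.
- clamp_handle (a joint): Red handle's angle about its pin, relative to the clamp arm, growing as it is pushed down. 0: open as found, 56 degrees above level, held by slight friction. About 1.0: the foot meets the cassette; then the handle pushes back, up to about 9 N at the grip, and springs back if let go. Dead centre about 1.4; from there it snaps on by itself. 1.51: locked on its rigid stop, nearly level.
- handle_grip (a point): Middle of the red round grip (16 mm diameter, 70 mm long), 95 mm from the handle's pin, in the plane x = 27 mm of the holder. In holder y, z (mm): 72, 161 open; 81, 147 at joint 0.58; 86, 131 at joint 1.0; 95, 89 locked. The handle's free end is 31 mm farther out.
- timer: White bench timer 66 x 62 x 19 mm lying on the worktop; origin centre of underside. Bystander.
- forceps: Steel forceps 133 mm long, 17 mm wide, 10 mm high, lying on the worktop; origin centre of underside. Bystander.
- wash_bottle: Wash bottle 68 x 96 x 206 mm, blue cap, standing; origin on its underside. Bystander.
- jar: White jar with red lid, 67 mm wide, 124 mm high, standing; origin centre of underside. Bystander.

How it is judged (in metres and radians):
On the way, in this order (a step that is already met when the one before it is completed fails the run):
1. the cassette lies on the channel floor, square, and is pressed against the stop's buttons with at least 3 N for 0.2 s (contact force between cassette and stop above 3 N and z of cassette in the frame of station between 0.013 and 0.0185 m and y of cassette in the frame of stop between -0.004 and 0.004 m and angle between the x axis of cassette and the x axis of station, either way round below 0.05 rad), for 0.2 s.
2. the clamp handle is over centre at its locked end and the rubber foot presses the cassette (value of joint clamp_handle above 1.46 rad and contact force between clamp_pad and cassette above 20 N), for 0.2 s.
At the end, for the whole second after the job is handed in: The clamp handle rests locked (joint above 1.46), the foot presses the cassette with more than 20 N, and the cassette lies on the channel floor (within 3 mm), square within 0.05 rad, its end face within 1.5 mm of the stop's buttons and within 4 mm of the channel's centre line, at rest (all of step 2 and x of cassette_front in the frame of stop between -0.0015 and 0.0015 m and z of cassette in the frame of station between 0.013 and 0.0185 m and y of cassette in the frame of stop between -0.004 and 0.004 m and angle between the x axis of cassette and the x axis of station, either way round below 0.05 rad and linear speed of cassette below 0.01 m/s); the robot touches nothing.
It fails at once if the cassette is driven against the stop with more than 25 N (contact force between cassette and stop above 25 N).
It fails at once if the fingers push on the holder or any part of its clamp with more than 30 N (contact force between the fingers and station above 30 N).
It fails at once if the cassette is tilted by more than 0.4 rad (angle between cassette's own z axis and vertical above 0.4 rad).
It fails at once if timer, forceps, wash bottle or jar is moved by more than 15 mm (distance of any of timer, forceps, wash_bottle, jar from where it was at the start of the episode above 0.015 m).
It also fails if it takes over 72 s, if anything falls off the work surface, if the arm or the gripper's body presses on something with over 40 N, if the wrist force passes 120 N, or if a joint passes its speed limit or range.

## Working session

There is one attempt and no reset: what is moved stays moved. The work goes in short steps, Python scripts to look and compute and a tool call to move; the robot and the scene stay as the last step left them, time stands still between calls to the robot, and variables do not carry over. Pictures are saved under pics/ and viewed, at most 10 in all, crops included, and the job is handed in when it is done.

Besides the shell and the picture viewer there is one more tool, called after "Request:" as name(argument=value, ...) on one line, values as JSON. send_rows: Moves the arm, as the interface text tells. Its arguments: {"type":"object","properties":{"deltas":{"type":"array"},"squeeze":{"type":"number"}},"required":["deltas"]}

```bash
ls; mkdir -p pics; cat > h.py <<'E'
import numpy as np, cv2
from rig import telemetry, optics, env
def cam(n):
    d=optics.get_image(n); d['R']=cv2.Rodrigues(np.array(d['rvec'],float))[0]; d['t']=np.array(d['tvec'],float).ravel(); d['K']=np.array(d['K'],float); return d
def rays(d,uv):
    # undistort: forward distorted = s*(1+k1 r^2)
    uv=np.asarray(uv,float).reshape(-1,1,2)
    p=cv2.undistortPointsIter(uv,d['K'],np.array([d['k1'],0,0,0,0.]),None,None,(3,50,1e-10)).reshape(-1,2)
    return np.c_[p,np.ones(len(p))]
def onplane(d,uv,z):
    r=rays(d,uv)@d['R']; c=-d['R'].T@d['t']
    return c+r*((z-c[2])/r[:,2])[:,None]
def cloud(d):
    H,W=d['range_z'].shape; v,u=np.mgrid[:H,:W]
    r=rays(d,np.c_[u.ravel(),v.ravel()]); P=(r*d['range_z'].reshape(-1,1)-d['t'])@d['R']
    P[d['range_z'].ravel()<=0]=np.nan
    return P.reshape(H,W,3)
def project(d,P):
    return cv2.projectPoints(np.asarray(P,float).reshape(-1,1,3),np.array(d['rvec'],float),d['t'],d['K'],np.array([d['k1'],0,0,0,0.]))[0].reshape(-1,2)
E
python3 - <<'E'
from h import *
print(telemetry.observe())
for n in ("scene","top"):
    d=cam(n); cv2.imwrite(f"pics/{n}0.png",d['image'][:,:,::-1]); print(n,-d['R'].T@d['t'],d['K'],d['k1'],d['R'][2])
    np.savez(f"{n}0.npz",**d)
E
```

```text
pics
{'time_s': 0.0, 'q': array([ 5.86532847e+01,  2.18414896e+01,  7.43838227e+01, -9.04872289e-04,
        8.38599366e+01, -1.23347476e+01]), 'qvel': array([-0.06674154, -0.02658682,  0.04072073, -0.00372808, -0.00892486,
       -0.03320911]), 'joint_efforts': array([ 2.15295649e-04, -4.48452258e+01, -2.31282932e+01, -1.32714995e-04,
        4.67036283e-03, -7.00117980e-06]), 'position': array([0.17900369, 0.51972915, 0.2210126 ]), 'tool_rot': array([[-9.45450991e-01,  3.25763481e-01, -7.60605174e-04],
       [ 3.25764229e-01,  9.45450174e-01, -1.27886554e-03],
       [ 3.02506605e-04, -1.45688265e-03, -9.99998893e-01]]), 'ft_force': array([-0.44872088,  0.24212615,  0.27712928]), 'wrist_torque': array([ 0.01770201, -0.01102007, -0.01438173]), 'gripper_force': 0.0, 'grip_width': 0.0857734508825562}
scene [-0.5024208  -0.4381579   0.84917008] [[374.08068929   0.         256.81639929]
 [  0.         374.08068929 191.85910203]
 [  0.           0.           1.        ]] -0.0028949100820466617 [ 0.75287087  0.35705768 -0.55289716]
top [0.32862736 0.03457547 1.54834768] [[436.00454915   0.         251.79014619]
 [  0.         436.00454915 194.40974493]
 [  0.           0.           1.        ]] -0.15277055360098277 [ 0.13175637  0.00211665 -0.99127987]
```

View pics/scene0.png

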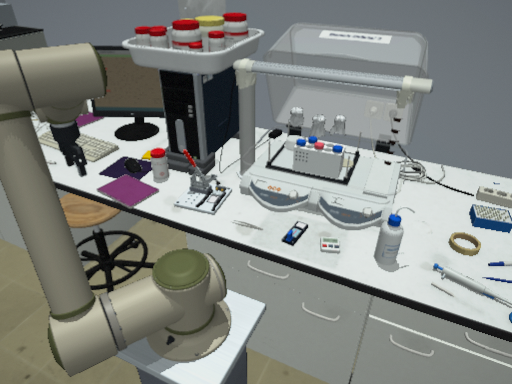

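View pics/top0.png

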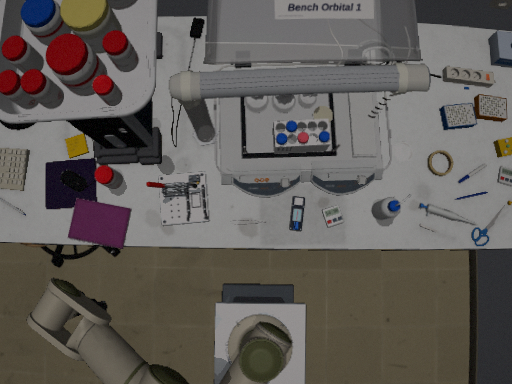

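The holder is at about (203,195) in the scene picture and (183,198) in the top one. The dark cassette is at (295,233) and (297,213), the timer and wash bottle are to its right, and the forceps to its left. I'll enlarge the working area next.

```bash
python3 - <<'E'
from h import *
t=cv2.imread('pics/top0.png'); s=cv2.imread('pics/scene0.png')
a=cv2.resize(t[160:235,140:220],None,fx=7.5,fy=7.5,interpolation=cv2.INTER_CUBIC)[:562]
b=cv2.resize(t[185:240,280:308],None,fx=7,fy=7,interpolation=cv2.INTER_CUBIC)
c=np.zeros((600,800,3),np.uint8); c[:a.shape[0],:600]=a; c[:b.shape[0],604:604+b.shape[1]]=b; cv2.imwrite('pics/c1.png',c)
a=cv2.resize(s[145:220,170:240],None,fx=7.5,fy=7.5,interpolation=cv2.INTER_CUBIC)
b=cv2.resize(s[212:255,275:317],None,fx=6,fy=6,interpolation=cv2.INTER_CUBIC)
c=np.zeros((600,800,3),np.uint8); c[:a.shape[0],:a.shape[1]]=a; c[:b.shape[0],540:540+b.shape[1]]=b; cv2.imwrite('pics/c2.png',c)
E
```

```text
(no output)
```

View pics/c1.png

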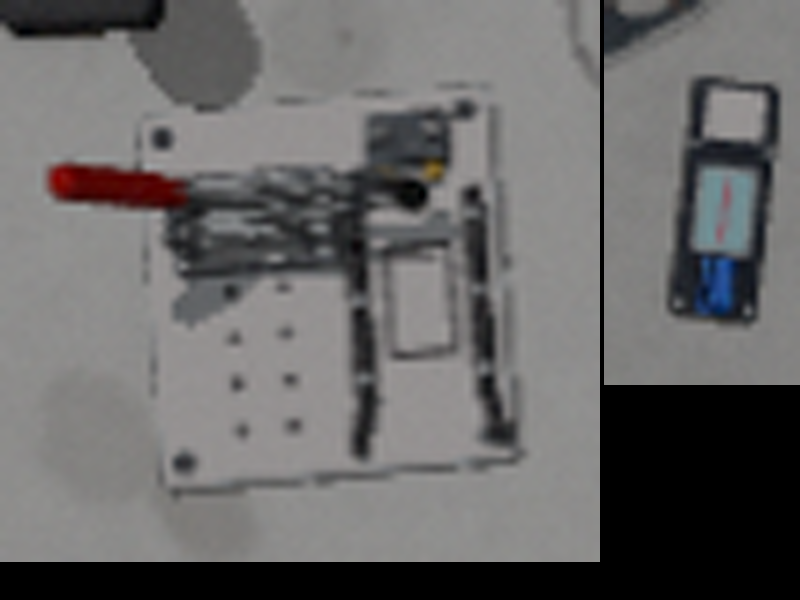

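View pics/c2.png

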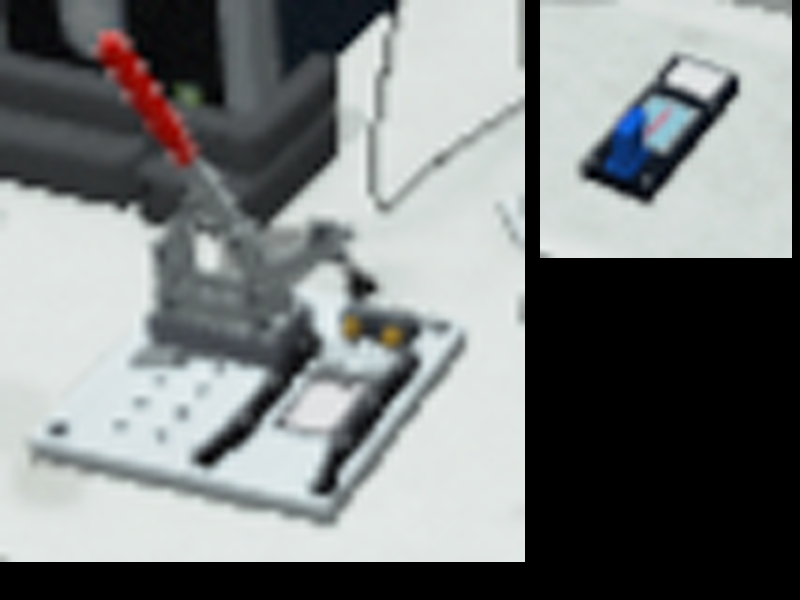

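The enlarged top view shows the plate corners at about crop (139,115), (490,85), (520,458) and (168,493), the rails, one brass button at (432,170) and the foot at (412,193). In the scene crop the buttons are at (350,326) and (391,336). The cassette lies with its white land farthest away and its blue fin nearest the robot, already pointing roughly along +x. Next I'll measure it.

```bash
python3 - <<'E'
from h import *
T=dict(np.load('top0.npz')); S=dict(np.load('scene0.npz'))
C=cloud(T); CS=cloud(S)
def box(C,lo,hi):
    m=np.all((C>lo)&(C<hi),axis=2); return C[m],m
# table height
for nm,c in(('top',C),('scene',CS)):
    p,_=box(c,[.3,-.05,-.02],[.36,.1,.02]); print(nm,'table',np.median(p[:,2]) if len(p) else None,np.std(p[:,2]),len(p))
    p,m=box(c,[.2,.1,.009],[.6,.5,.022]); 
    r=cv2.minAreaRect(p[:,:2].astype(np.float32)); print(' plate',len(p),r,np.median(p[:,2])); print(cv2.boxPoints(r).round(4).tolist())
    p,m=box(c,[.25,-.25,.006],[.5,.0,.05]); n,l,st,ce=cv2.connectedComponentsWithStats(m.astype(np.uint8))
    for i in range(1,n):
        if st[i,4]>20:
            q=c[l==i]; r=cv2.minAreaRect(q[:,:2].astype(np.float32)); print(' obj',st[i],q.mean(0).round(4),np.round(r[0],4),np.round(r[1],4),r[2],q[:,2].max())
# corners by rays
def crop(uv,x0,y0,f): return (np.array(uv,float)+.5)/f-.5+[x0,y0]
ct=crop([(139,115),(490,85),(520,458),(168,493)],140,160,7.5)
print('top corners',onplane(T,ct,.016).round(4).tolist())
cs=crop([(33,445),(330,512),(466,335)],170,145,7.5)
print('scene corners',onplane(S,cs,.016).round(4).tolist())
# blue fin & red handle masks
for nm,d,c in(('top',T,C),('scene',S,CS)):
    hsv=cv2.cvtColor(d['image'],cv2.COLOR_RGB2HSV)
    b=cv2.inRange(hsv,(105,150,60),(125,255,255)); r=cv2.inRange(hsv,(0,170,80),(6,255,255))|cv2.inRange(hsv,(174,170,80),(180,255,255))
    for k,m in(('blue',b),('red',r)):
        n,l,st,ce=cv2.connectedComponentsWithStats(m)
        for i in range(1,n):
            if st[i,4]>8:
                q=c[l==i]; mm=np.nanmedian(q,0)
                if 0<mm[2]<.2 and .2<mm[0]<.5 and -.2<mm[1]<.5: print(nm,k,st[i],ce[i].round(2),mm.round(4),np.nanmin(q,0).round(3),np.nanmax(q,0).round(3))
E
```

```text
top table 0.0018947696340152458 0.0038623899946776297 244
 plate 2001 ((0.47138720750808716, 0.30164995789527893), (0.2617998421192169, 0.4034953713417053), 1.6405069828033447) 0.014992460604260084
[[0.33480000495910645, 0.49959999322891235], [0.34630000591278076, 0.09619999676942825], [0.6079999804496765, 0.10369999706745148], [0.5964999794960022, 0.507099986076355]]
 obj [287 204  19  29 344] [ 0.4519 -0.1193  0.0151] [ 0.4507 -0.1169] [0.0561 0.1046] 80.93336486816406 0.047637489809767695
 obj [321 205  13  23 175] [ 0.4604 -0.2334  0.0149] [ 0.4592 -0.2294] [0.0789 0.0393] 1.7589929103851318 0.02498263364081761
scene table 0.001301855241165738 0.00841547855988895 391
 plate 1021 ((0.4656001925468445, 0.3001789152622223), (0.26659324765205383, 0.4000190794467926), 0.2572251856327057) 0.017527991325363677
[[0.3314000070095062, 0.49959999322891235], [0.33320000767707825, 0.09960000216960907], [0.5997999906539917, 0.10080000013113022], [0.5979999899864197, 0.5008000135421753]]
 obj [263 219  69  42 815] [ 0.4391 -0.1448  0.0127] [ 0.421  -0.1291] [0.2416 0.1576] 89.97198486328125 0.0
[... 262 characters left out ...]
5356364
 obj [293 247   9   6  22] [ 0.3916 -0.163   0.0072] [ 0.3932 -0.1611] [0.026  0.0208] 39.438411712646484 0.008837940140678067
 obj [285 251  23  14  79] [ 0.3596 -0.177   0.0071] [ 0.3662 -0.1738] [0.0772 0.0495] 89.08855438232422 0.011527392871545352
top corners [[0.5988, 0.3754, 0.016], [0.6151, 0.2067, 0.016], [0.4372, 0.1878, 0.016], [0.4181, 0.3543, 0.016]]
scene corners [[0.4168, 0.3489, 0.016], [0.4344, 0.1831, 0.016], [0.6045, 0.2, 0.016]]
top blue [293 222   6   8  39] [295.77 225.41] [ 0.4238 -0.1163  0.0396] [ 0.411 -0.126  0.008] [ 0.436 -0.109  0.048]
scene blue [285 230   8  12  58] [289.1  236.09] [ 0.4164 -0.1233  0.0283] [ 0.409 -0.132  0.012] [ 0.436 -0.11   0.049]
```

```bash
python3 - <<'E'
from h import *
T=dict(np.load('top0.npz')); S=dict(np.load('scene0.npz'))
g=cv2.cvtColor(T['image'],cv2.COLOR_RGB2GRAY).astype(float)
# cassette: anything non-gray-bright inside window, top view
win=(slice(190,238),slice(283,312)); 
m=np.zeros(g.shape,np.uint8); bg=np.median(g[win]); m[win]=(g[win]<bg*.75); 
m=cv2.morphologyEx(m,cv2.MORPH_CLOSE,np.ones((5,5)))
c=max(cv2.findContours(m,cv2.RETR_EXTERNAL,cv2.CHAIN_APPROX_NONE)[0],key=cv2.contourArea)
P=onplane(T,c.reshape(-1,2),.014)[:,:2]; r=cv2.minAreaRect(P.astype(np.float32)); print('cass bg',bg,cv2.contourArea(c),r,np.round(cv2.boxPoints(r),4).tolist())
hull=cv2.convexHull(P.astype(np.float32)).reshape(-1,2); 
M=cv2.moments(c); ys,xs=np.nonzero(cv2.drawContours(np.zeros_like(m),[c],-1,1,-1)); Q=onplane(T,np.c_[xs,ys],.014)[:,:2]; mu=Q.mean(0); w,v=np.linalg.eigh(np.cov((Q-mu).T)); ax=v[:,1]*np.sign(v[0,1]); print('centroid',mu,'yaw',np.degrees(np.arctan2(ax[1],ax[0])),'len',np.sqrt(12*w[::-1]))
hsv=cv2.cvtColor(T['image'],cv2.COLOR_RGB2HSV); b=cv2.inRange(hsv,(105,150,60),(125,255,255)); b[:190]=0;b[238:]=0;b[:,:283]=0;b[:,312:]=0
ys,xs=np.nonzero(b); print('fin top view',onplane(T,np.c_[xs,ys],.040).mean(0), onplane(T,np.c_[xs,ys],.044).min(0),onplane(T,np.c_[xs,ys],.044).max(0))
# rails
for nm,c0,c1 in(('L',184.5,191),('R',199.5,207)):
    pts=[]
    for v in range(194,209):
        us=np.arange(int(c0),int(c1)+2); w=np.clip(150-g[v,us],0,None); 
        if nm=='R': pass
        print(nm,v,g[v,us].astype(int)) if v%4==0 else 0
        pts.append([(us*w).sum()/w.sum(),v])
    W=onplane(T,pts,.022); p=np.polyfit(W[:,0],W[:,1],1); print(nm,'yaw',np.degrees(np.arctan(p[0])),'y at x=.5',np.polyval(p,.5),'res',np.std(W[:,1]-np.polyval(p,W[:,0])))
# red
for nm,d in(('top',T),('scene',S)):
    I=d['image'].astype(int); m=((I[...,0]>90)&(I[...,1]<.35*I[...,0])&(I[...,2]<.35*I[...,0])).astype(np.uint8)
    n,l,st,ce=cv2.connectedComponentsWithStats(m)
    for i in range(1,n):
        if 15<st[i,4]<400 and 130<ce[i][0]<215 and 140<ce[i][1]<220: print(nm,st[i],ce[i].round(2))
E
```

```text
cass bg 128.0 411.5 ((0.467081755399704, -0.1218699961900711), (0.046434830874204636, 0.12390053272247314), 83.54067993164062) [[0.40290001034736633, -0.1379999965429306], [0.5260000228881836, -0.15189999341964722], [0.5313000082969666, -0.10580000281333923], [0.4081000089645386, -0.09179999679327011]]
centroid [ 0.46690288 -0.12178328] yaw -6.087238559312632 len [0.12354768 0.04643509]
fin top view [ 0.4226552  -0.11594153  0.04      ] [ 0.4099326  -0.12327982  0.044     ] [ 0.43428894 -0.10594843  0.044     ]
L 196 [106  93  60  41  25 108 124  94 124]
L 200 [145 145 121 108  92 110 146 113 118]
L 204 [146 146 117  52  41  60 120 113 116]
L 208 [145 144 117  60  36  42 112 145 145]
L yaw 6.232160270197998 y at x=.5 0.2618725801661715 res 0.0010583171181483197
R 196 [119 108 113  80  41  26 118 123 128 143]
R 200 [129 106 127 105  51  36  92 134 110 123]
R 204 [148 100 118 111  54  40  36 119 105 122]
R 208 [147 147 146 129  91 100  75 120 117 127]
R yaw 5.858892344544262 y at x=.5 0.207206708757939 res 0.0009750588464878892
scene [151 149  14   9 108] [157.33 152.88]
scene [184 150  11  17  49] [189.   157.82]
```

Request:
send_rows(deltas=[[[-0.036,-0.043,0.004,0,0,0,0.2],[-0.036,-0.043,0.004,0,0,0,0.2],[-0.036,-0.043,0.004,0,0,0,0.2],[-0.036,-0.043,0.004,0,0,0,0.2],[-0.036,-0.043,0.004,0,0,0,0.2],[-0.036,-0.043,0.004,0,0,0,0.2],[-0.036,-0.043,0.004,0,0,0,0.2],[-0.036,-0.043,0.004,0,0,0,0.2],[-0.036,-0.043,0.004,0,0,0,0.2],[-0.036,-0.043,0.004,0,0,0,0.2],[-0.036,-0.043,0.004,0,0,0,0.2],[-0.036,-0.043,0.004,0,0,0,0.2]]])

```text
time_s: 1.6
position: [0.4197, -0.1105, 0.1734]
tool_rot: [[-0.945, 0.326, -0.0], [0.326, 0.945, 0.0], [0.0, 0.0, -1.0]]
ft_force: [1.0, 0.5, 0.3]
grip_width: 0.0515
gripper_force: 0.0
```

Request:
send_rows(deltas=[[[0,0,0,0,0,-0.113,0.2],[0,0,0,0,0,-0.112,0.2],[0,0,0,0,0,0,0.2],[0,0,0,0,0,0,0.2]]])

```text
time_s: 2.1
position: [0.4194, -0.1084, 0.1736]
tool_rot: [[-0.994, 0.109, -0.0], [0.109, 0.994, 0.0], [0.0, 0.0, -1.0]]
ft_force: [0.0, 0.6, 0.2]
grip_width: 0.0512
gripper_force: 0.0
```

```bash
cat >> h.py <<'E'
def to(target,yaw_y=None):
    s=telemetry.observe(); R=np.array(s['tool_rot']); d=R.T@(np.array(target)-s['position'])
    ya=np.degrees(np.arctan2(R[1,1],R[0,1])); print('t',s['time_s'],'pos',s['position'].round(4),'y-angle',round(ya,2),'tilt',R[:,2].round(4),'delta tool',d.round(4),'F',s['ft_force'].round(2),'w',s['grip_width'],'gf',s['gripper_force'])
    if yaw_y is not None: print('az',-np.radians(yaw_y-ya))
E
python3 -c "
from h import *
to([.4230,-.1167,.12],83.9)"
```

```text
t 2.1 pos [ 0.4194 -0.1084  0.1736] y-angle 83.77 tilt [-2.e-04  1.e-04 -1.e+00] delta tool [-0.0045 -0.0078  0.0536] F [0.03 0.62 0.2 ] w 0.05118873881601074 gf 0.0
az -0.0022509419829025855
```

Request:
send_rows(deltas=[[[-0.0045,-0.008,0.03,0,0,0,0.2],[0,0,0.035,0,0,0,0.2],[0,0,0.03,0,0,0,0.2],[0,0,0.015,0,0,0,0.2],[0,0,0.01,0,0,0,0.2],[0,0,0.008,0,0,0,0.2],[0,0,0,0,0,0,0.2],[0,0,0,0,0,0,0.2]]])

```text
time_s: 3.1
position: [0.4234, -0.1172, 0.046]
tool_rot: [[-0.994, 0.107, 0.001], [0.107, 0.994, -0.0], [-0.001, -0.0, -1.0]]
ft_force: [0.6, -0.3, -0.4]
grip_width: 0.0512
gripper_force: 0.0
```

```bash
python3 - <<'E'
from h import *
to([.4230,-.1167,.044])
d=cam('scene'); a=d['image'][190:265,255:355][:,:,::-1]; a=cv2.resize(a,None,fx=8,fy=8,interpolation=cv2.INTER_CUBIC)
cv2.imwrite('pics/g1.png',a)
E
```

```text
t 3.1 pos [ 0.4234 -0.1172  0.046 ] y-angle 83.87 tilt [ 8.e-04 -5.e-04 -1.e+00] delta tool [0.0004 0.0004 0.002 ] F [ 0.64 -0.34 -0.4 ] w 0.05120629890085989 gf 0.0
```

View pics/g1.png

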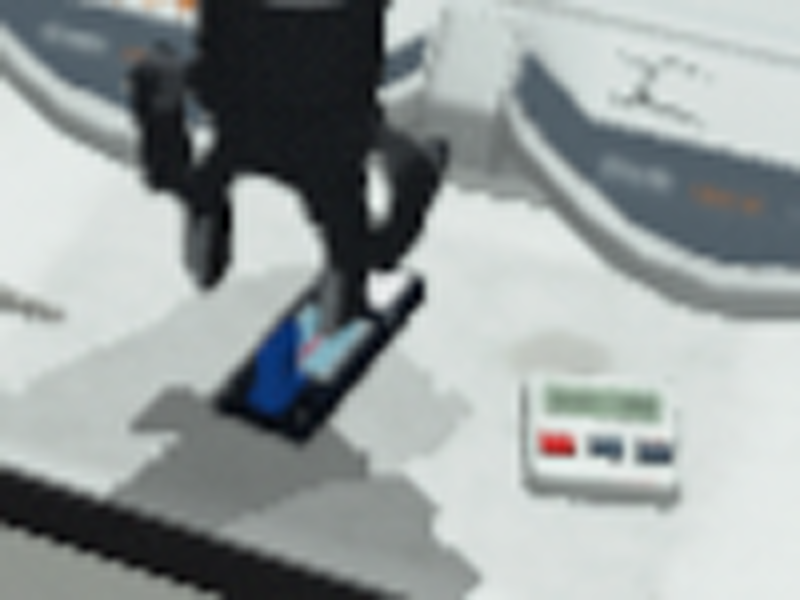

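The fingers stand on either side of the fin, with tips at crop (205,285) and (340,330) and the fin from (275,410) to (290,330). I'll check how the two line up along the fin by projecting the expected points.

```bash
python3 - <<'E'
from h import *
d=cam('scene'); s=telemetry.observe(); R=np.array(s['tool_rot']); p=s['position']
f=lambda P:((project(d,P)-[255,190]+.5)*8-.5).round(0).tolist()
print('tips L/R z=25,15 ahead',f([p+R@[0,sy*.030,z] for z in(.025,.012) for sy in(1,-1)]))
a=np.radians(-6.1); X=np.array([np.cos(a),np.sin(a),0])
c=np.array([.467,-.122,0]); print('fin top/bottom',f([c-.044*X+[0,0,.044],c-.044*X+[0,0,.014],c+.06*X+[0,0,.014],c-.06*X+[0,0,.014]]))
t=cam('top'); g=t['image'][185:240,275:320]; cv2.imwrite('pics/g2.png',cv2.resize(g[:,:,::-1],None,fx=8,fy=8,interpolation=cv2.INTER_CUBIC))
E
```

```text
tips L/R z=25,15 ahead [[205.0, 353.0], [330.0, 402.0], [206.0, 330.0], [332.0, 378.0]]
fin top/bottom [[270.0, 336.0], [266.0, 390.0], [374.0, 262.0], [248.0, 411.0]]
```

```bash
python3 - <<'E'
from h import *
s=telemetry.observe(); print(s['q'],s['position'])
for n in('scene','top'):
    d=cam(n); C=cloud(d); p=s['position']
    m=np.all(np.abs(C[...,:2]-p[:2])<[.03,.05],axis=2)&(C[...,2]<.2)
    q=C[m]; g=d['image'][m].astype(int)
    k=(g.max(1)<90); q=q[k]-p; 
    R=np.array(s['tool_rot']); q=q@R
    print(n,len(q))
    for lo in np.arange(-.06,.06,.01):
        w=(q[:,1]>lo)&(q[:,1]<=lo+.01)
        if w.sum()>2: print(' y %.3f n %d z95 %.3f zmax %.3f'%(lo,w.sum(),np.percentile(q[w,2],90),q[w,2].max()))
E
```

```text
[-3.09833242e+01  2.44757314e+01  1.05913111e+02 -7.98353782e-04
  4.95658307e+01 -1.14861789e+02] [ 0.42329162 -0.11711946  0.0459747 ]
scene 581
 y -0.060 n 5 z95 -0.072 zmax -0.070
 y -0.050 n 24 z95 -0.064 zmax -0.061
 y -0.040 n 114 z95 -0.038 zmax -0.027
 y -0.030 n 119 z95 0.034 zmax 0.042
 y -0.020 n 55 z95 0.032 zmax 0.041
 y -0.010 n 34 z95 0.035 zmax 0.040
 y 0.000 n 43 z95 0.033 zmax 0.040
 y 0.010 n 43 z95 0.032 zmax 0.040
 y 0.020 n 78 z95 -0.027 zmax -0.016
 y 0.030 n 31 z95 -0.049 zmax -0.033
 y 0.040 n 32 z95 -0.065 zmax -0.062
 y 0.050 n 3 z95 -0.072 zmax -0.071
top 0
```

View pics/g2.png

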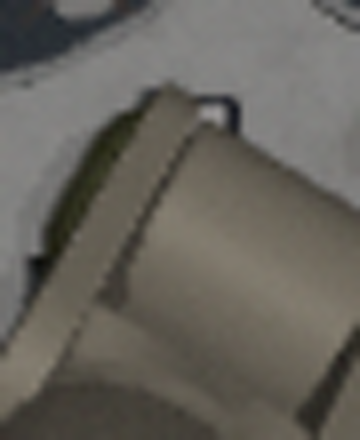

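By the pixels, the tips (crop y 285 and 335) look about 30 mm higher than their nominal place (353 and 402). Closing gently here is a harmless test: the width will read about 10 mm only if the fin is between the pads.

Request:
send_rows(deltas=[[[0,0,0,0,0,0,-1],[0,0,0,0,0,0,-1],[0,0,0,0,0,0,-1],[0,0,0,0,0,0,-1],[0,0,0,0,0,0,-1],[0,0,0,0,0,0,-1]]], squeeze=20)

```text
time_s: 4.1
position: [0.4231, -0.117, 0.0456]
tool_rot: [[-0.994, 0.107, 0.0], [0.107, 0.994, 0.0], [-0.0, 0.0, -1.0]]
ft_force: [-0.2, 0.4, 0.1]
grip_width: -0.0002
gripper_force: 0.0
```

```bash
python3 - <<'E'
from h import *
to([.4230,-.1167,.044])
d=cam('scene'); a=d['image'][190:265,255:355][:,:,::-1]; a=cv2.resize(a,None,fx=8,fy=8,interpolation=cv2.INTER_CUBIC)
cv2.imwrite('pics/g3.png',a)
E
```

```text
t 4.1 pos [ 0.4231 -0.117   0.0456] y-angle 83.88 tilt [ 0.  0. -1.] delta tool [0.0002 0.0003 0.0016] F [-0.24  0.38  0.11] w -0.00019594337845256284 gf 0.0
```

View pics/g3.png

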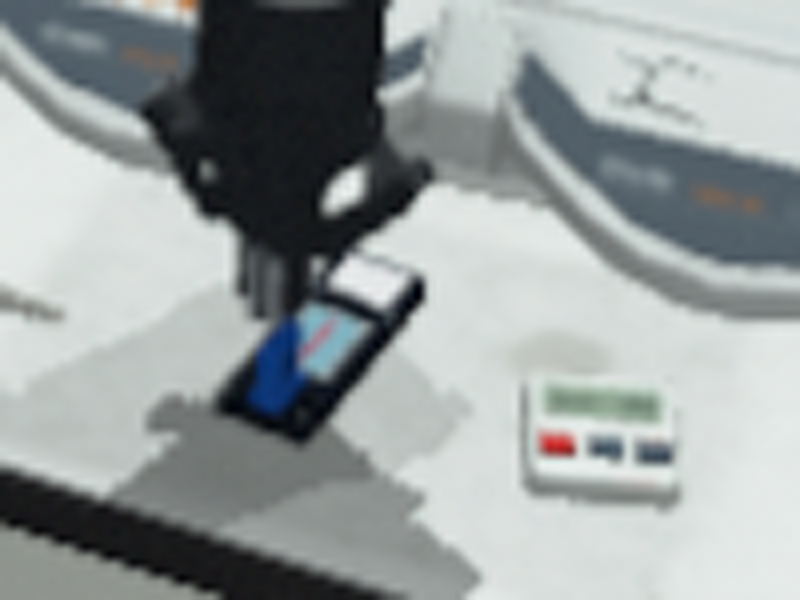

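The jaws shut on nothing. The closed tips end at about crop (265,315), beside and above the fin top at (295,320), and the cassette hasn't moved. Next I'll locate the real tip from depth and from the first picture.

```bash
python3 - <<'E'
from h import *
s=telemetry.observe(); p=s['position']; R=np.array(s['tool_rot'])
for k in range(2):
    d=cam('scene'); C=cloud(d)
    q=C[222:228,287:291].reshape(-1,3); print('tip depth pt',np.nanmedian(q,0).round(4))
    q=C[205:212,288:296].reshape(-1,3); print('mid',np.nanmedian(q,0).round(4))
    q=C[234:239,287:291].reshape(-1,3); print('fin',np.nanmedian(q,0).round(4))
print('closed tip now obs(288.1,229.3) pred',project(d,[p+R@[0,0,.025],p]).round(1).tolist())
S=dict(np.load('scene0.npz')); p0=np.array([.179,.52,.221]); print('start TCP pred',project(S,[p0,p0-[0,0,.025]]).round(1).tolist())
# black pixels near the fingers at start, lowest
g=S['image'].max(2); m=(g<60).astype(np.uint8); m[:,:50]=0;m[:,100:]=0;m[:120]=0;m[185:]=0
ys,xs=np.nonzero(m); 
for v in range(150,180): 
    u=xs[ys==v]; 
    if len(u): print(v,u.min(),u.max(),len(u),end='; ')
E
```

```text
tip depth pt [ 0.4129 -0.12    0.082 ]
mid [ 0.4092 -0.1285  0.1553]
fin [ 0.4137 -0.1224  0.0323]
tip depth pt [ 0.4125 -0.1198  0.0828]
mid [ 0.4089 -0.1287  0.1561]
fin [ 0.4141 -0.1224  0.0326]
closed tip now obs(288.1,229.3) pred [[287.8, 236.9], [288.2, 231.2]]
start TCP pred [[78.6, 176.8], [80.5, 183.4]]
150 61 81 21; 151 61 82 22; 152 63 82 20; 153 63 82 20; 154 64 83 20; 155 66 83 15; 156 66 83 16; 157 66 84 19; 158 66 84 19; 159 66 84 16; 160 66 85 17; 161 67 85 14; 162 67 85 16; 163 67 86 18; 164 68 84 13; 165 68 83 10; 166 78 83 6; 167 79 83 5; 168 80 84 5; 169 80 84 5; 170 80 84 5; 171 80 85 6; 172 81 85 5; 173 81 85 5; 174 81 85 5; 175 82 82 1;
```

Depth, this picture and the first picture all agree: the gripper's xy is right, but its tips stand about 12 mm behind the reported TCP instead of 25 mm ahead. So I'll set the height by feel: open to about 24 mm, go down around the fin, and touch the frame lightly.

Request:
send_rows(deltas=[[[0,0,0,0,0,0,-0.44],[0,0,0,0,0,0,-0.44],[0,0,0,0,0,0,-0.44],[0,0,0.006,0,0,0,-0.44],[0,0,0.006,0,0,0,-0.44],[0,0,0.005,0,0,0,-0.44],[0,0,0.004,0,0,0,-0.44],[0,0,0.003,0,0,0,-0.44],[0,0,0,0,0,0,-0.44]]])

```text
time_s: 5.38
position: [0.4231, -0.117, 0.0214]
tool_rot: [[-0.994, 0.107, -0.0], [0.107, 0.994, 0.0], [0.0, 0.0, -1.0]]
ft_force: [-0.1, -0.0, 0.4]
grip_width: 0.024
gripper_force: 0.0
```

```bash
python3 - <<'E'
from h import *
to([.4230,-.1167,.020])
d=cam('scene'); a=d['image'][200:250,260:320][:,:,::-1]; a=cv2.resize(a,None,fx=10,fy=10,interpolation=cv2.INTER_CUBIC)
cv2.imwrite('pics/g4.png',a)
E
```

```text
t 5.375 pos [ 0.4231 -0.117   0.0214] y-angle 83.88 tilt [-3.e-04  2.e-04 -1.e+00] delta tool [0.0001 0.0003 0.0014] F [-0.07 -0.04  0.42] w 0.024045506981886587 gf 0.0
```

View pics/g4.png

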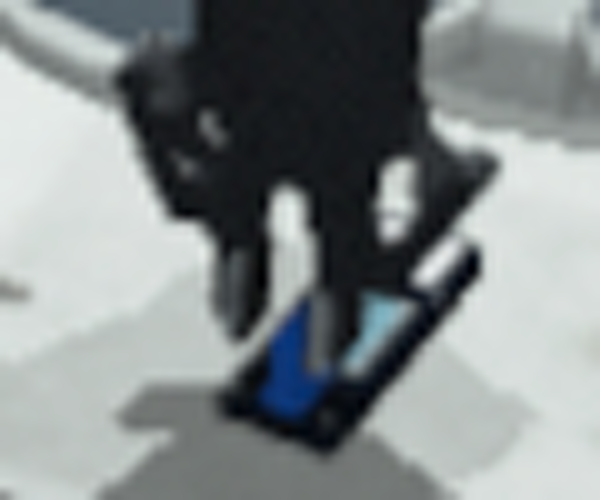

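The tips now straddle the fin (left tip at (238,340), right at (325,372)) with no contact. I'll keep going down in small steps.

Request:
send_rows(deltas=[[[0,0,0.004,0,0,0,-0.44],[0,0,0.004,0,0,0,-0.44],[0,0,0.002,0,0,0,-0.44],[0,0,0.0,0,0,0,-0.44]]])

```text
time_s: 5.92
position: [0.4231, -0.117, 0.0114]
tool_rot: [[-0.994, 0.107, -0.0], [0.107, 0.994, 0.0], [0.0, 0.0, -1.0]]
ft_force: [0.7, 0.9, 0.5]
grip_width: 0.024
gripper_force: 0.0
```

Request:
send_rows(deltas=[[[0,0,0.0015,0,0,0,-0.44],[0,0,0.001,0,0,0,-0.44],[0,0,0.001,0,0,0,-0.44],[0,0,0.0,0,0,0,-0.44]]])

```text
time_s: 6.42
position: [0.4231, -0.117, 0.0081]
tool_rot: [[-0.994, 0.107, -0.0], [0.107, 0.994, 0.0], [0.0, 0.0, -1.0]]
ft_force: [0.5, 0.3, -0.9]
grip_width: 0.0238
gripper_force: 0.0
```

Request:
send_rows(deltas=[[[0,0,0,0,0,0,-1],[0,0,0,0,0,0,-1],[0,0,0,0,0,0,-1],[0,0,0,0,0,0,-1],[0,0,0,0,0,0,-1]]], squeeze=60)

```text
time_s: 7.05
position: [0.4233, -0.1171, 0.0083]
tool_rot: [[-0.994, 0.107, 0.0], [0.107, 0.994, -0.0], [-0.0, -0.0, -1.0]]
ft_force: [0.2, -0.7, 4.7]
grip_width: 0.009
gripper_force: 59.1
```

Request:
send_rows(deltas=[[[0,0,-0.005,0,0,0,-1],[0,0,-0.015,0,0,0,-1],[0,0,-0.02,0,0,0,-1],[0,0,-0.02,0,0,0,-1],[0,0,-0.02,0,0,0,-1],[0,0,-0.01,0,0,0,-1],[0,0,0,0,0,0,-1],[0,0,0,0,0,0,-1]]])

```text
time_s: 8.05
position: [0.4228, -0.1168, 0.0975]
tool_rot: [[-0.994, 0.107, -0.001], [0.107, 0.994, 0.001], [0.001, 0.001, -1.0]]
ft_force: [0.2, 0.3, -1.8]
grip_width: 0.009
gripper_force: 58.4
```

```bash
python3 - <<'E'
from h import *
yaw=np.radians(6.1); O=np.array([.522,.282,0]); X=np.array([np.cos(yaw),np.sin(yaw),0]); Y=np.array([-X[1],X[0],0])
tgt=O-.045*Y-.150*X; print('start fin',tgt)
to([tgt[0],tgt[1],.095],96.1)
E
```

```text
start fin [0.37763119 0.22131518 0.        ]
t 8.05 pos [ 0.4228 -0.1168  0.0975] y-angle 83.88 tilt [-1.2e-03  7.0e-04 -1.0e+00] delta tool [0.0809 0.3314 0.0028] F [ 0.23  0.3  -1.8 ] w 0.009031102462774632 gf 58.44214975833893
az -0.2133196906145336
```

The fin is gripped (9 mm, 58 N). The TCP reads 8.3 mm with the cassette on the table, so it should read 24.3 mm on the channel floor. Now I'll carry it to just in front of the lead-ins.

Request:
send_rows(deltas=[[[0.007,0.0175,0,0,0,0,-1],[0.0145,0.036,0,0,0,0,-1],[0.0145,0.036,0,0,0,0,-1],[0.0145,0.036,0,0,0,0,-1],[0.0145,0.036,0,0,0,0,-1],[0.0145,0.036,0,0,0,0,-1],[0.0145,0.036,0,0,0,0,-1],[0.0145,0.036,0,0,0,0,-1],[0.0145,0.036,0,0,0,0,-1],[0.006,0.015,0,0,0,0,-1],[0,0,0,0,0,-0.1065,-1],[0,0,0,0,0,-0.1065,-1]]])

```text
time_s: 9.55
position: [0.3275, 0.216, 0.0977]
tool_rot: [[-0.994, -0.111, -0.001], [-0.111, 0.994, -0.0], [0.001, -0.0, -1.0]]
ft_force: [1.1, 0.0, -1.2]
grip_width: 0.009
gripper_force: 58.6
```

Request:
send_rows(deltas=[[[0,0,0,0,0,0,-1],[0,0,0,0,0,0,-1]]])

```text
time_s: 9.8
position: [0.3284, 0.2155, 0.098]
tool_rot: [[-0.995, -0.104, -0.001], [-0.104, 0.995, -0.0], [0.001, -0.0, -1.0]]
ft_force: [-0.6, 0.4, -0.8]
grip_width: 0.009
gripper_force: 58.6
```

```bash
cat >> h.py <<'E'
yaw=np.radians(6.1); O=np.array([.522,.282,0]); X=np.array([np.cos(yaw),np.sin(yaw),0]); Y=np.array([-X[1],X[0],0])
def hol(P): P=np.atleast_2d(P)-O; return np.c_[P@X,P@Y,P[:,2]]*1000
def wor(x,y,z): return O+X*x/1000+Y*y/1000+[0,0,z/1000]
E
python3 - <<'E'
from h import *
to(wor(-199,-45,45),96.1)
d=cam('scene'); cv2.imwrite('pics/g5.png',cv2.resize(d['image'][140:240,155:265][:,:,::-1],None,fx=6,fy=6,interpolation=cv2.INTER_CUBIC))
t=cam('top'); cv2.imwrite('pics/g6.png',cv2.resize(t['image'][165:245,145:225][:,:,::-1],None,fx=6,fy=6,interpolation=cv2.INTER_CUBIC))
a=cv2.imread('pics/g5.png'); b=cv2.imread('pics/g6.png')
E
```

```text
t 9.8 pos [0.3284 0.2155 0.098 ] y-angle 95.98 tilt [-6.e-04 -1.e-04 -1.e+00] delta tool [-0.0006  0.0005  0.053 ] F [-0.57  0.38 -0.77] w 0.009020649888673264 gf 58.60901355743408
az -0.002092679263190534
```

View pics/g5.png

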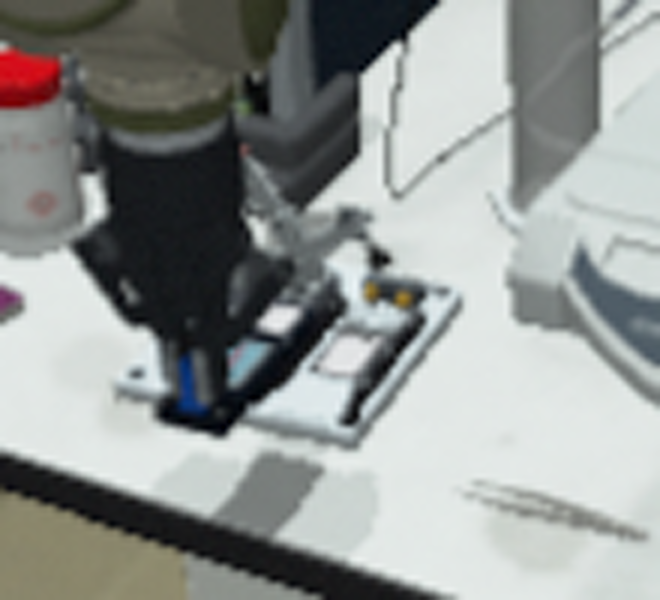

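The cassette hangs level with its fin in the jaws at (195,385), white land pointing at the channel, and the channel mouth at about (300,420). I'll lower it to about 2 mm above floor height and check the lateral alignment numerically.

Request:
send_rows(deltas=[[[-0.0006,0.0005,0.01,0,0,-0.002,-1],[0,0,0.015,0,0,0,-1],[0,0,0.015,0,0,0,-1],[0,0,0.015,0,0,0,-1],[0,0,0.01,0,0,0,-1],[0,0,0.006,0,0,0,-1],[0,0,0,0,0,0,-1],[0,0,0,0,0,0,-1]]])

```text
time_s: 10.9
position: [0.3298, 0.216, 0.0274]
tool_rot: [[-0.994, -0.108, 0.001], [-0.108, 0.994, 0.0], [-0.001, 0.0, -1.0]]
ft_force: [0.4, -0.1, -1.0]
grip_width: 0.0092
gripper_force: 58.6
```

```bash
python3 - <<'E'
from h import *
to(wor(-199,-45,26.5),96.1)
t=cam('top'); g=cv2.cvtColor(t['image'],cv2.COLOR_RGB2GRAY); np.savez('top1.npz',**t)
s=cam('scene'); np.savez('scene1.npz',**s)
p=telemetry.observe()['position']
# expected land region (cassette top z=.032): front end
for x in (-200,-150,-100,-60): print(x,project(t,[wor(x,-45,32),wor(x,-67,32),wor(x,-23,32)]).round(1).tolist(), project(s,[wor(x,-45,32)]).round(1).tolist())
print(g[196:228,184:214].astype(int).tolist().__str__().replace('], [','\n'))
E
```

```text
t 10.9 pos [0.3298 0.216  0.0274] y-angle 96.2 tilt [ 7.e-04  2.e-04 -1.e+00] delta tool [0.0008 0.0002 0.0009] F [ 0.36 -0.11 -0.99] w 0.009177715034068765 gf 58.60261023044586
az 0.001682918599284975
-200 [[199.6, 251.6], [205.9, 251.1], [193.3, 252.2]] [[189.4, 223.1]]
-150 [[198.5, 237.3], [204.7, 236.7], [192.2, 237.8]] [[196.0, 215.0]]
-100 [[197.3, 223.0], [203.6, 222.4], [191.1, 223.5]] [[202.2, 207.3]]
-60 [[196.4, 211.6], [202.6, 211.0], [190.2, 212.2]] [[207.0, 201.5]]
[[105, 92, 63, 38, 30, 109, 126, 97, 126, 148, 147, 148, 148, 147, 148, 119, 112, 115, 79, 43, 26, 119, 120, 131, 144, 141, 142, 142, 142, 141
147, 130, 86, 42, 27, 109, 133, 106, 125, 147, 147, 146, 147, 147, 149, 120, 110, 136, 101, 66, 49, 121, 133, 135, 140, 143, 143, 142, 142, 144
149, 131, 88, 50, 41, 109, 134, 108, 125, 146, 146, 147, 147, 147, 148, 119, 93, 130, 106, 112, 95, 122, 137, 122, 132, 143, 142, 142, 142, 143
149, 133, 98, 95, 83, 108, 135, 98, 117, 147, 148, 148, 147, 147, 144, 120, 95, 129, 101, 67, 55, 120, 144, 109, 125, 144, 142, 141, 143, 142
146, 145, 122, 108, 95, 109, 149, 114, 117
[... 3249 characters left out ...]
, 90, 96, 77, 43, 106, 144, 146, 148, 149, 146, 146, 147, 133, 88, 30, 48, 81, 126, 141, 143, 142, 144, 143, 145, 142, 144
122, 142, 141, 141, 139, 142, 110, 50, 89, 135, 146, 146, 148, 148, 148, 149, 146, 104, 33, 49, 81, 125, 142, 144, 144, 143, 143, 144, 143, 143
143, 143, 142, 141, 143, 142, 110, 52, 88, 132, 148, 148, 147, 146, 147, 148, 146, 104, 36, 49, 82, 125, 141, 142, 145, 145, 143, 145, 143, 142
143, 138, 141, 140, 140, 141, 116, 58, 74, 126, 147, 148, 148, 148, 147, 146, 149, 103, 40, 37, 75, 126, 142, 142, 143, 144, 142, 142, 142, 142
142, 143, 141, 138, 140, 142, 114, 55, 70, 124, 147, 146, 146, 148, 146, 146, 147, 106, 45, 42, 77, 123, 140, 143, 142, 143, 143, 140, 141, 131]]
```

```bash
python3 - <<'E'
from h import *
t=dict(np.load('top1.npz')); g=cv2.cvtColor(t['image'],cv2.COLOR_RGB2GRAY).astype(float)
def edge(v,u0,u1,bg):  # first dark pixel going right, subpixel coverage
    r=g[v,u0:u1+1]; k=int(np.argmax(r<70)); return u0+k-.5-np.sum((bg-r[max(0,k-2):k]).clip(0)/(bg-40))
E=[]
rr=[(edge(v,201,206,147),v) for v in range(201,214) if v not in(206,208,209)]
H=hol(onplane(t,rr,.025)); print('right rail inner', H[:,:2].round(1).tolist(), 'med',np.median(H[:,1]))
cl=[(edge(v,187,194,141),v) for v in range(224,250)]
H=hol(onplane(t,cl,.032+.0031-.0000)); print('cass left', H[:,:2].round(1).tolist()); k=H[:,0]>-200; print(np.median(H[:,1]),np.polyfit(H[:,0],H[:,1],1))
# front edge row
for u in (193,195,197,199): print(u,g[217:224,u])
# original cassette measurement: same left-edge method at z=.014
T=dict(np.load('top0.npz')); G=cv2.cvtColor(T['image'],cv2.COLOR_RGB2GRAY).astype(float); g=G
c0=[(edge(v,287,297,np.median(G[v,283:288])),v) for v in range(200,224)]
P=onplane(T,c0,.014); a=np.radians(-6.1); n=np.array([-np.sin(a),np.cos(a)]); q=(P[:,:2]-[.4232,-.1171])@n; print('orig left edge rel. grasp line (mm, nominal 22)',(q*1000).round(1).tolist())
E
```

```text
right rail inner [[-23.7, -66.7], [-27.2, -66.1], [-30.8, -66.1], [-34.3, -65.6], [-37.9, -65.4], [-45.2, -67.4], [-55.9, -68.1], [-59.4, -67.7], [-62.9, -67.5], [-66.6, -69.4]] med -67.03411744534753
cass left [[-101.6, -20.3], [-105.1, -20.0], [-108.6, -19.9], [-112.0, -19.6], [-115.5, -19.3], [-119.0, -19.2], [-122.6, -20.8], [-126.3, -22.5], [-129.6, -20.8], [-133.1, -21.2], [-136.5, -19.7], [-138.6, -4.4], [-142.1, -4.1], [-145.5, -3.8], [-149.0, -3.6], [-152.4, -3.3], [-155.9, -3.0], [-159.3, -2.8], [-162.8, -2.5], [-166.3, -2.2], [-169.7, -1.9], [-173.2, -1.7], [-176.6, -1.4], [-180.0, -1.1], [-183.5, -0.8], [-186.9, -0.6]]
-3.9858729524286343 [ -0.30724064 -54.35282906]
193 [147. 147. 148. 138.  79. 106. 144.]
195 [147. 147. 147. 136.  64. 117. 148.]
197 [145. 147. 148. 138.  69. 125. 146.]
199 [148. 147. 147. 138.  72. 146. 147.]
orig left edge rel. grasp line (mm, nominal 22) [23.4, 23.1, 22.9, 23.2, 22.8, 18.4, 22.9, 23.0, 24.1, 23.8, 23.4, 23.0, 23.3, 23.0, 22.8, 23.0, 24.3, 22.7, 22.4, 23.2, 22.9, 23.3, 23.3, 23.2]
```

Relative to the rails in the same picture, the cassette sits about 1.5 mm too far toward +y, which is within calibration error. I'll correct that, lower a little and enter the lead-ins slowly.

Request:
send_rows(deltas=[[[0,-0.0015,0.001,0,0,0.001,-1],[-0.005,0,0.001,0,0,0,-1],[-0.006,0,0,0,0,0,-1],[-0.006,0,0,0,0,0,-1],[-0.005,0,0,0,0,0,-1],[0,0,0,0,0,0,-1]]])

```text
time_s: 11.75
position: [0.352, 0.2169, 0.0251]
tool_rot: [[-0.994, -0.107, 0.0], [-0.107, 0.994, 0.0], [-0.0, 0.0, -1.0]]
ft_force: [0.1, 0.7, -0.8]
grip_width: 0.0091
gripper_force: 58.6
```

Request:
send_rows(deltas=[[[-0.005,0,0,0,0,0,-1],[-0.005,0,0,0,0,0,-1],[-0.005,0,0,0,0,0,-1],[-0.003,0,0,0,0,0,-1],[0,0,0,0,0,0,-1]]])

```text
time_s: 12.38
position: [0.3696, 0.2188, 0.0251]
tool_rot: [[-0.994, -0.107, -0.0], [-0.107, 0.994, 0.0], [0.0, 0.0, -1.0]]
ft_force: [1.2, -0.1, -0.9]
grip_width: 0.0089
gripper_force: 58.6
```

```bash
python3 - <<'E'
from h import *
s=telemetry.observe(); print(hol(s['position']),s['ft_force'],s['wrist_torque'],s['time_s']); to(wor(-150,-46.5,25),96.1)
E
```

```text
[[-158.21129317  -46.70141975   25.08904253]] [ 1.20391163 -0.13946372 -0.91349572] [-0.03643568  0.04326337 -0.00199749] 12.375
t 12.375 pos [0.3696 0.2188 0.0251] y-angle 96.14 tilt [-0.  0. -1.] delta tool [-0.0082  0.0002  0.0001] F [ 1.2  -0.14 -0.91] w 0.008865726026101261 gf 58.59881579875946
az 0.0006507430754261923
```

Request:
send_rows(deltas=[[[-0.005,0,0,0,0,0,-1],[-0.006,0,0,0,0,0,-1],[-0.006,0,0,0,0,0,-1],[-0.006,0,0,0,0,0,-1],[-0.005,0,0,0,0,0,-1],[-0.002,0,0,0,0,0,-1]]])

```text
time_s: 13.12
position: [0.3996, 0.222, 0.0251]
tool_rot: [[-0.994, -0.107, 0.0], [-0.107, 0.994, -0.0], [-0.0, -0.0, -1.0]]
ft_force: [0.3, 0.6, -1.0]
grip_width: 0.0092
gripper_force: 58.6
```

Request:
send_rows(deltas=[[[-0.005,0,0,0,0,0,-1],[-0.006,0,0,0,0,0,-1],[-0.006,0,0,0,0,0,-1],[-0.005,0,0,0,0,0,-1],[-0.003,0,0,0,0,0,-1],[0,0,0,0,0,0,-1]]])

```text
time_s: 13.88
position: [0.4243, 0.2246, 0.0251]
tool_rot: [[-0.994, -0.107, -0.0], [-0.107, 0.994, -0.0], [0.0, -0.0, -1.0]]
ft_force: [-0.5, 0.4, -1.3]
grip_width: 0.0093
gripper_force: 58.6
```

```bash
python3 - <<'E'
from h import *
s=telemetry.observe(); print(hol(s['position']),s['ft_force'],s['wrist_torque'],s['time_s']); to(wor(-100,-46.5,25),96.1)
E
```

```text
[[-103.23807571  -46.65526275   25.08403786]] [-0.4528254   0.39157853 -1.2687684 ] [0.02131133 0.01810175 0.0407359 ] 13.875
t 13.875 pos [0.4243 0.2246 0.0251] y-angle 96.14 tilt [-0. -0. -1.] delta tool [-0.0032  0.0002  0.0001] F [-0.45  0.39 -1.27] w 0.009271662966850319 gf 58.59820783138275
az 0.0007184074636822104
```

No lateral rubbing so far. Next: set it down onto the floor by feel, then continue.

Request:
send_rows(deltas=[[[-0.004,0,0.0004,0,0,0,-1],[-0.004,0,0.0003,0,0,0,-1],[-0.004,0,0,0,0,0,-1],[-0.004,0,0,0,0,0,-1],[-0.002,0,0,0,0,0,-1],[0,0,0,0,0,0,-1]]])

```text
time_s: 14.62
position: [0.4422, 0.2266, 0.0244]
tool_rot: [[-0.994, -0.107, -0.0], [-0.107, 0.994, -0.0], [0.0, 0.0, -1.0]]
ft_force: [-0.4, 0.4, -1.8]
grip_width: 0.0092
gripper_force: 58.6
```

Request:
send_rows(deltas=[[[0,0,0.0003,0,0,0,-1],[0,0,0.0003,0,0,0,-1],[0,0,0,0,0,0,-1]]])

```text
time_s: 15.0
position: [0.442, 0.2266, 0.0242]
tool_rot: [[-0.994, -0.107, 0.0], [-0.107, 0.994, -0.0], [-0.0, -0.0, -1.0]]
ft_force: [-1.9, -1.3, 4.7]
grip_width: 0.0089
gripper_force: 59.6
```

Floor felt at TCP z 24.2 mm, as predicted. I'll ease off 0.3 mm and move on toward the stop.

Request:
send_rows(deltas=[[[-0.002,0,-0.0004,0,0,0,-1],[-0.003,0,0,0,0,0,-1],[-0.003,0,0,0,0,0,-1],[-0.002,0,0,0,0,0,-1],[-0.002,0,0,0,0,0,-1],[0,0,0,0,0,0,-1]]])

```text
time_s: 15.75
position: [0.4544, 0.2279, 0.0242]
tool_rot: [[-0.994, -0.107, 0.001], [-0.107, 0.994, 0.0], [-0.001, 0.0, -1.0]]
ft_force: [0.4, -0.0, 0.2]
grip_width: 0.0093
gripper_force: 58.9
```

Request:
send_rows(deltas=[[[-0.001,0,0,0,0,0,-1],[-0.001,0,0,0,0,0,-1],[-0.001,0,0,0,0,0,-1],[-0.0005,0,0,0,0,0,-1]]])

```text
time_s: 16.25
position: [0.4575, 0.2282, 0.0242]
tool_rot: [[-0.994, -0.107, -0.0], [-0.107, 0.994, -0.0], [0.0, -0.0, -1.0]]
ft_force: [-2.1, -0.3, 2.4]
grip_width: 0.0089
gripper_force: 59.1
```

Request:
send_rows(deltas=[[[-0.001,0,0,0,0,0,-1],[-0.001,0,0,0,0,0,-1],[-0.0005,0,0,0,0,0,-1]]])

```text
time_s: 16.62
position: [0.46, 0.2285, 0.0242]
tool_rot: [[-0.994, -0.107, -0.0], [-0.107, 0.994, 0.0], [0.0, 0.0, -1.0]]
ft_force: [-2.0, 0.2, 3.0]
grip_width: 0.0088
gripper_force: 59.1
```

```bash
python3 - <<'E'
from h import *
S=dict(np.load('scene0.npz'))
uv=(np.array([(350,326),(391,336)],float)+.5)/7.5-.5+[170,145]
print('buttons',hol(onplane(S,uv,.0235)).round(1).tolist())
cs=(np.array([(33,440),(330,508)],float)+.5)/7.5-.5+[170,145]
print('plate front corners (x -95,y 85/-85)',hol(onplane(S,cs,.016)).round(1).tolist())
T=dict(np.load('top0.npz')); hsv=cv2.cvtColor(T['image'],cv2.COLOR_RGB2HSV); b=cv2.inRange(hsv,(12,120,80),(35,255,255)); b[:170]=0;b[195:]=0;b[:,:185]=0;b[:,205:]=0
ys,xs=np.nonzero(b); print('top button',hol(onplane(T,np.c_[xs,ys],.026)).round(1).tolist())
s=telemetry.observe(); print(hol(s['position']),s['ft_force'])
E
```

```text
buttons [[49.5, -32.7, 23.5], [48.1, -57.5, 23.5]]
plate front corners (x -95,y 85/-85) [[-93.6, 79.9, 16.0], [-94.6, -87.6, 16.0]]
top button [[45.4, -54.5, 26.0], [45.1, -58.1, 26.0], [41.8, -54.3, 26.0], [41.5, -57.8, 26.0]]
[[-67.31676925 -46.62449266  24.22233072]] [-2.00992081  0.16616286  2.96005577]
```

Request:
send_rows(deltas=[[[-0.0008,0,0,0,0,0,-1],[-0.0007,0,0,0,0,0,-1],[-0.0005,0,0,0,0,0,-1]]])

```text
time_s: 17.0
position: [0.4612, 0.2286, 0.0242]
tool_rot: [[-0.994, -0.107, -0.002], [-0.107, 0.994, -0.0], [0.002, -0.0, -1.0]]
ft_force: [-7.0, -0.8, 7.9]
grip_width: 0.0086
gripper_force: 59.8
```

Request:
send_rows(deltas=[[[-0.0008,0,0,0,0,0,-1],[-0.0006,0,0,0,0,0,-1]]])

```text
time_s: 17.25
position: [0.4611, 0.2286, 0.0242]
tool_rot: [[-0.994, -0.107, -0.005], [-0.107, 0.994, -0.001], [0.005, -0.0, -1.0]]
ft_force: [-13.6, -1.6, 12.8]
grip_width: 0.0086
gripper_force: 60.6
```

Request:
send_rows(deltas=[[[-0.0008,0,0,0,0,0,-1],[-0.0006,0,0,0,0,0,-1]]])

```text
time_s: 17.5
position: [0.4611, 0.2286, 0.0242]
tool_rot: [[-0.994, -0.108, -0.008], [-0.107, 0.994, -0.002], [0.008, -0.001, -1.0]]
ft_force: [-19.0, -3.2, 17.0]
grip_width: 0.0092
gripper_force: 61.3
```

That's the stop. The face position agrees with the top view, at about holder x 41. The force reached 19 N, so I'm easing back to a gentle press and holding it.

Request:
send_rows(deltas=[[[0.0022,0,0,0,0,0,-1],[0,0,0,0,0,0,-1],[0,0,0,0,0,0,-1],[0,0,0,0,0,0,-1]]])

```text
time_s: 18.0
position: [0.4611, 0.2286, 0.0242]
tool_rot: [[-0.994, -0.107, -0.003], [-0.107, 0.994, -0.001], [0.003, -0.0, -1.0]]
ft_force: [-8.4, -1.4, 7.0]
grip_width: 0.0091
gripper_force: 59.9
```

```bash
python3 - <<'E'
from h import *
s=telemetry.observe(); print(hol(s['position']),s['ft_force'],s['wrist_torque'],s['q']); to(s['position'],96.1)
E
```

```text
[[-66.22107671 -46.66956745  24.18994977]] [-8.43069247 -1.41532254  6.95435574] [-0.18583928  1.0723374   0.03938264] [ 1.31673048e+01  3.20148180e+01  9.51821351e+01  2.51276984e-03
  5.29848010e+01 -8.29894197e+01]
t 18.0 pos [0.4611 0.2286 0.0242] y-angle 96.16 tilt [-3.1e-03 -7.0e-04 -1.0e+00] delta tool [0. 0. 0.] F [-8.43 -1.42  6.95] w 0.009074665479458621 gf 59.923662543296814
az 0.000964127514196806
```

Request:
send_rows(deltas=[[[0.001,0,0,0,0,0,-1],[0,0,0,0,0,0,-1],[0,0,0,0,0,0,-0.4],[0,0,0,0,0,0,-0.4],[0,0,0,0,0,0,-0.4],[0,0,0,0,0,0,-0.4]]])

```text
time_s: 18.75
position: [0.4617, 0.2287, 0.0242]
tool_rot: [[-0.994, -0.107, 0.0], [-0.107, 0.994, 0.0], [-0.0, 0.0, -1.0]]
ft_force: [0.3, -0.3, -0.3]
grip_width: 0.0257
gripper_force: 0.0
```

Request:
send_rows(deltas=[[[0,0,-0.005,0,0,0,-0.4],[0,0,-0.01,0,0,0,-0.4],[0,0,-0.02,0,0,0,-0.4],[0,0,-0.03,0,0,0,-0.4],[0,0,-0.04,0,0,0,-0.4],[0,0,-0.04,0,0,0,-1],[0,0,-0.04,0,0,0,-1],[0,0,0,0,0,0,-1],[0,0,0,0,0,0,-1]]])

```text
time_s: 19.88
position: [0.4611, 0.2285, 0.2089]
tool_rot: [[-0.994, -0.107, -0.001], [-0.107, 0.994, -0.0], [0.001, -0.0, -1.0]]
ft_force: [-0.0, -0.1, -1.2]
grip_width: 0.0
gripper_force: 0.0
```

```bash
python3 - <<'E'
from h import *
s=telemetry.observe(); print(hol(s['position']),s['ft_force'],s['q'],s['time_s'],s['grip_width'])
sc=cam('scene'); np.savez('scene2.npz',**sc); t=cam('top'); np.savez('top2.npz',**t)
for nm,d in(('top',np.load('top0.npz')),('scene',np.load('scene0.npz')),('scene2',sc),('top2',t)):
    I=d['image'].astype(int); m=((I[...,0]>80)&(I[...,1]<.4*I[...,0])&(I[...,2]<.4*I[...,0])).astype(np.uint8)
    n,l,st,ce=cv2.connectedComponentsWithStats(m)
    for i in range(1,n):
        if 12<st[i,4]<400 and 130<ce[i][0]<215 and 140<ce[i][1]<220: 
            ys,xs=np.nonzero(l==i); print(nm,st[i],ce[i].round(2))
d=dict(np.load('scene0.npz')); D=dict(np.load('top0.npz'))
G=[wor(27,72,161),wor(27,72+17.3,161+25.7),wor(27,72-19.6,161-29)]
print('pred grip mid/end/inner scene',project(d,G).round(1).tolist(),'top',project(D,G).round(1).tolist())
o=sc['image'][150:215,165:235]; o2=t['image'][160:240,145:225]
E
```

```text
[[-66.25720939 -46.67682934 208.8774013 ]] [-0.00988806 -0.12450909 -1.17799837] [ 1.31681329e+01  1.88597981e+01  8.11290261e+01 -1.40490989e-04
  8.00576067e+01 -8.29732611e+01] 19.875 3.13023854375873e-05
top [147 182  16   4  43] [153.95 183.7 ]
scene [151 148  14  10 110] [157.39 152.81]
scene [184 150  11  17  53] [189.04 157.79]
scene2 [151 149  14   9 109] [157.39 152.85]
scene2 [184 150  11  17  52] [188.94 157.69]
pred grip mid/end/inner scene [[187.2, 156.2], [182.6, 149.6], [192.4, 163.6]] top [[153.6, 184.6], [146.5, 183.9], [161.4, 185.4]]
```

The cassette is released and seated, and the red grip shows where the geometry predicts (scene (189,158), top (154,184)). Before moving to the handle I'll check clearance to the tower behind it and confirm the cassette position.

```bash
python3 - <<'E'
from h import *
T=dict(np.load('top0.npz'));S=dict(np.load('scene0.npz'))
for d in(T,S):
    C=cloud(d); H=hol(C.reshape(-1,3)); m=(H[:,2]>40)&(H[:,2]<450)&(H[:,1]>-20)&(H[:,1]<170)&(H[:,0]>75)&(H[:,0]<300)
    q=H[m]; print(len(q),np.percentile(q[:,0],[1,5,20]) if len(q) else '')
    m2=(H[:,2]>130)&(H[:,1]>20)&(H[:,1]<140)&(H[:,0]>0)&(H[:,0]<60); print('handle hi',H[m2].round(0).tolist()[:8])
to(wor(28,38,200))
t=dict(np.load('top2.npz')); g=cv2.cvtColor(t['image'],cv2.COLOR_RGB2GRAY)
m=cv2.inRange(cv2.cvtColor(t['image'],cv2.COLOR_RGB2HSV),(105,150,60),(125,255,255)); m[:195]=0;m[245:]=0;m[:,:180]=0;m[:,215:]=0
ys,xs=np.nonzero(m); print('fin now',hol(onplane(t,np.c_[xs,ys],.056)).mean(0) if len(xs) else None)
E
```

```text
2926 [139.34673758 154.80420362 183.59960645]
handle hi [[33.0, 88.0, 185.0], [33.0, 85.0, 184.0], [32.0, 81.0, 187.0], [33.0, 79.0, 182.0], [34.0, 77.0, 174.0], [34.0, 74.0, 174.0], [34.0, 72.0, 170.0], [36.0, 71.0, 159.0]]
2975 [141.2584056  161.85243609 182.06312639]
handle hi [[22.0, 84.0, 192.0], [24.0, 81.0, 192.0], [29.0, 79.0, 190.0], [21.0, 84.0, 189.0], [26.0, 83.0, 187.0], [28.0, 79.0, 186.0], [28.0, 75.0, 187.0], [26.0, 92.0, 181.0]]
t 19.975 pos [0.461  0.2285 0.2082] y-angle 96.14 tilt [-2.2e-03 -5.0e-04 -1.0e+00] delta tool [-0.0944  0.0847  0.008 ] F [-0.89 -0.18 -0.19] w 0.000227424148095821 gf 0.0
fin now None
```

Request:
send_rows(deltas=[[[-0.01,0.009,0,0,0,0,-1],[-0.02,0.018,0,0,0,0,-1],[-0.025,0.022,0,0,0,0,-1],[-0.02,0.018,0,0,0,0,-1],[-0.015,0.013,0,0,0,0,-1],[-0.005,0.004,0.005,0,0,0,-1],[0,0,0.015,0,0,0,-1],[0,0,0.015,0,0,0,-1],[0,0,0.005,0,0,0,-1],[0,0,0,0,0,0,-1]]])

```text
time_s: 21.22
position: [0.5469, 0.3221, 0.169]
tool_rot: [[-0.994, -0.107, -0.0], [-0.107, 0.994, -0.0], [0.001, -0.0, -1.0]]
ft_force: [1.1, 0.1, 1.3]
grip_width: 0.0001
gripper_force: 0.0
```

```bash
python3 - <<'E'
from h import *
s=telemetry.observe(); print(hol(s['position']).round(1),s['ft_force'].round(2)); R=np.array(s['tool_rot']); p=s['position']
d=cam('scene'); print('scene pred: tip(z=-12), tip y+14, grip mid',project(d,[p+R@[0,0,-.012],p+R@[0,.014,-.012],wor(27,70.4,161),wor(27,70.4+17.3,186.7)]).round(1).tolist())
cv2.imwrite('pics/h1.png',cv2.resize(d['image'][120:220,150:250][:,:,::-1],None,fx=6,fy=6,interpolation=cv2.INTER_CUBIC))
E
```

```text
[[ 29.   37.2 169. ]] [1.14 0.14 1.34]
scene pred: tip(z=-12), tip y+14, grip mid [[195.1, 152.8], [191.8, 152.2], [187.6, 156.3], [183.0, 149.6]]
```

View pics/h1.png

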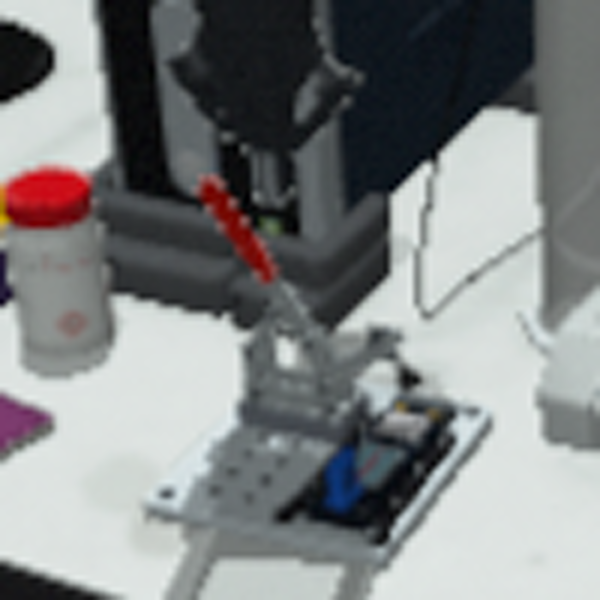

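The last picture shows the cassette seated in the channel (fin at (342,480)) and the closed tip at (268,202), just inboard of the red grip, which runs from (205,182) to (270,275). The tip is where my corrected offset says. Now I'll approach the handle by feel.

Request:
send_rows(deltas=[[[0,0.002,0.003,0,0,0,-1],[0,0.002,0.003,0,0,0,-1],[0,0.002,0.003,0,0,0,-1],[0,0,0,0,0,0,-1]]])

```text
time_s: 21.78
position: [0.5462, 0.3285, 0.1599]
tool_rot: [[-0.994, -0.107, -0.001], [-0.107, 0.994, -0.0], [0.001, -0.0, -1.0]]
ft_force: [0.3, -0.5, 0.6]
grip_width: -0.0
gripper_force: 0.0
```

Request:
send_rows(deltas=[[[0,0.002,0.002,0,0,0,-1],[0,0.002,0.002,0,0,0,-1],[0,0,0,0,0,0,-1]]])

```text
time_s: 22.15
position: [0.5458, 0.3324, 0.156]
tool_rot: [[-0.994, -0.107, -0.0], [-0.107, 0.994, -0.0], [0.0, -0.0, -1.0]]
ft_force: [-0.2, 0.7, 0.7]
grip_width: 0.0
gripper_force: 0.0
```

Request:
send_rows(deltas=[[[0,0.002,0.002,0,0,0,-1],[0,0.002,0.002,0,0,0,-1],[0,0,0,0,0,0,-1]]])

```text
time_s: 22.52
position: [0.5454, 0.3364, 0.152]
tool_rot: [[-0.994, -0.107, -0.0], [-0.107, 0.994, -0.0], [0.0, -0.0, -1.0]]
ft_force: [-0.1, 0.0, -0.2]
grip_width: 0.0005
gripper_force: 0.0
```

Request:
send_rows(deltas=[[[0,0.002,0.003,0,0,0,-1],[0,0.002,0.003,0,0,0,-1],[0,0.002,0.003,0,0,0,-1],[0,0.002,0.003,0,0,0,-1],[0,0,0,0,0,0,-1]]])

```text
time_s: 23.15
position: [0.5449, 0.3443, 0.1403]
tool_rot: [[-0.994, -0.107, 0.001], [-0.107, 0.994, 0.0], [-0.001, 0.0, -1.0]]
ft_force: [-0.2, -0.3, 2.3]
grip_width: -0.0006
gripper_force: 1.2
```

```bash
cat >> h.py <<'E'
def red():
    s=telemetry.observe(); print('hol',hol(s['position']).round(1).tolist(),'F',s['ft_force'].round(1),'t',s['time_s'])
    for n in('scene','top'):
        d=cam(n); I=d['image'].astype(int); m=((I[...,0]>80)&(I[...,1]<.4*I[...,0])&(I[...,2]<.4*I[...,0])).astype(np.uint8)
        k,l,st,ce=cv2.connectedComponentsWithStats(m)
        for i in range(1,k):
            if st[i,4]>8 and 140<ce[i][0]<205 and 148<ce[i][1]<200 and st[i,0]>140 and not(n=='scene' and ce[i][0]<165): print(n,st[i],ce[i].round(1))
E
python3 -c "
from h import *
red()"
```

```text
hol [[29.4, 59.6, 140.3]] F [-0.2 -0.3  2.3] t 23.15
scene [181 153  14  15  50] [187.4 159.5]
```

The handle is moving (its red end went from (184,150) to (181,153)) with about 2 N. I'll continue along its arc.

Request:
send_rows(deltas=[[[0,0.0015,0.003,0,0,0,-1],[0,0.0015,0.003,0,0,0,-1],[0,0.001,0.003,0,0,0,-1],[0,0.001,0.003,0,0,0,-1],[0,0.001,0.003,0,0,0,-1]]])

```text
time_s: 23.88
position: [0.5438, 0.3503, 0.1248]
tool_rot: [[-0.994, -0.107, -0.001], [-0.107, 0.994, -0.0], [0.001, 0.0, -1.0]]
ft_force: [-0.4, -0.1, 1.5]
grip_width: -0.0001
gripper_force: 0.9
```

```bash
python3 -c "
from h import *
red()"
```

```text
hol [[29.0, 65.6, 124.8]] F [-0.4 -0.1  1.5] t 23.875
scene [179 158  16  12  48] [186.2 162.6]
```

Request:
send_rows(deltas=[[[0,0.001,0.0025,0,0,0,-1],[0,0.001,0.0025,0,0,0,-1],[0,0.001,0.0025,0,0,0,-1],[0,0.001,0.0025,0,0,0,-1]]])

```text
time_s: 24.48
position: [0.5437, 0.3539, 0.1162]
tool_rot: [[-0.994, -0.107, 0.001], [-0.107, 0.994, -0.0], [-0.001, -0.0, -1.0]]
ft_force: [-2.2, -4.4, 10.0]
grip_width: 0.0003
gripper_force: 5.3
```

Request:
send_rows(deltas=[[[0,0.001,0.002,0,0,0,-1],[0,0.001,0.002,0,0,0,-1],[0,0.001,0.002,0,0,0,-1],[0,0.0005,0.002,0,0,0,-1]]])

```text
time_s: 24.98
position: [0.5433, 0.357, 0.108]
tool_rot: [[-0.994, -0.107, 0.001], [-0.107, 0.994, -0.001], [-0.0, -0.001, -1.0]]
ft_force: [-2.0, -5.0, 7.1]
grip_width: 0.0002
gripper_force: 4.4
```

```bash
python3 -c "
from h import *
red()"
```

```text
hol [[29.2, 72.3, 108.0]] F [-2.  -5.   7.1] t 24.975
scene [179 163  16   9  41] [186.  166.8]
```

Request:
send_rows(deltas=[[[0,0.0006,0.002,0,0,0,-1],[0,0.0006,0.002,0,0,0,-1],[0,0.0006,0.002,0,0,0,-1]]])

```text
time_s: 25.45
position: [0.543, 0.3591, 0.1012]
tool_rot: [[-0.994, -0.107, -0.0], [-0.107, 0.994, -0.001], [0.0, -0.001, -1.0]]
ft_force: [-0.1, -2.9, 2.8]
grip_width: -0.0
gripper_force: 1.5
```

Request:
send_rows(deltas=[[[0,0.0006,0.002,0,0,0,-1],[0,0.0006,0.002,0,0,0,-1],[0,0.0004,0.002,0,0,0,-1]]])

```text
time_s: 25.82
position: [0.5427, 0.3612, 0.0947]
tool_rot: [[-0.994, -0.107, -0.001], [-0.107, 0.994, 0.0], [0.001, 0.0, -1.0]]
ft_force: [-0.5, -0.1, -0.8]
grip_width: -0.0005
gripper_force: 0.0
```

```bash
python3 -c "
from h import *
red()"
```

```text
hol [[29.0, 76.6, 94.7]] F [-0.5 -0.1 -0.8] t 25.825
scene [178 169  17   6  47] [186.  171.5]
```

The force has dropped to zero: the handle snapped over centre. I'll confirm with a light touch at the end of travel.

Request:
send_rows(deltas=[[[0,0,0.0015,0,0,0,-1],[0,0,0.0015,0,0,0,-1],[0,0,0,0,0,0,-1]]])

```text
time_s: 26.3
position: [0.5428, 0.361, 0.0921]
tool_rot: [[-0.994, -0.107, -0.0], [-0.107, 0.994, -0.0], [0.0, -0.0, -1.0]]
ft_force: [0.4, 0.2, -0.4]
grip_width: 0.0
gripper_force: 0.0
```

```bash
python3 -c "
from h import *
red()
d=cam('scene'); print(project(d,[wor(27,y-1.6,z) for y,z in((94.9,98.8),(95,89))]).round(1).tolist(), 'open pred offset: obs(189,157.8) pred',project(d,[wor(27,70.4,161)]).round(1))"
```

```text
hol [[29.1, 76.3, 92.1]] F [ 0.4  0.2 -0.4] t 26.3
scene [178 169  17   6  46] [186.  171.5]
[[184.0, 169.2], [184.2, 171.3]] open pred offset: obs(189,157.8) pred [[187.6 156.3]]
```

Request:
send_rows(deltas=[[[0,0,0.0015,0,0,0,-1],[0,0,0.0015,0,0,0,-1],[0,0,0,0,0,0,-1]]])

```text
time_s: 26.82
position: [0.5428, 0.361, 0.089]
tool_rot: [[-0.994, -0.107, -0.0], [-0.107, 0.994, -0.0], [0.0, -0.0, -1.0]]
ft_force: [0.1, -0.1, 0.1]
grip_width: -0.0001
gripper_force: 0.0
```

Request:
send_rows(deltas=[[[0,0,0.001,0,0,0,-1],[0,0,0,0,0,0,-1]]])

```text
time_s: 27.08
position: [0.5429, 0.361, 0.0882]
tool_rot: [[-0.994, -0.107, -0.0], [-0.107, 0.994, -0.0], [0.0, -0.0, -1.0]]
ft_force: [0.1, 0.2, 0.3]
grip_width: -0.0
gripper_force: 0.0
```

Request:
send_rows(deltas=[[[0,0,0.001,0,0,0,-1],[0,0,0.0005,0,0,0,-1],[0,0,0,0,0,0,-1]]])

```text
time_s: 27.45
position: [0.5429, 0.361, 0.0867]
tool_rot: [[-0.994, -0.107, -0.0], [-0.107, 0.994, -0.0], [0.0, -0.0, -1.0]]
ft_force: [0.5, -0.2, 0.2]
grip_width: 0.0002
gripper_force: 0.0
```

Request:
send_rows(deltas=[[[0,0,0.001,0,0,0,-1],[0,0,0,0,0,0,-1]]])

```text
time_s: 27.7
position: [0.5429, 0.361, 0.0857]
tool_rot: [[-0.994, -0.107, 0.0], [-0.107, 0.994, 0.0], [-0.0, 0.0, -1.0]]
ft_force: [-0.2, 0.6, 0.3]
grip_width: 0.0001
gripper_force: 0.0
```

Request:
send_rows(deltas=[[[0,0,0.001,0,0,0,-1],[0,0,0,0,0,0,-1]]])

```text
time_s: 27.95
position: [0.543, 0.3611, 0.0852]
tool_rot: [[-0.994, -0.107, 0.001], [-0.107, 0.994, 0.0], [-0.001, 0.0, -1.0]]
ft_force: [-0.4, -1.3, 3.3]
grip_width: -0.0004
gripper_force: 1.9
```

Request:
send_rows(deltas=[[[0,0,0.0008,0,0,0,-1],[0,0,0,0,0,0,-1]]])

```text
time_s: 28.2
position: [0.543, 0.3612, 0.0848]
tool_rot: [[-0.994, -0.107, 0.001], [-0.107, 0.994, 0.001], [-0.001, 0.0, -1.0]]
ft_force: [-2.3, -0.6, 8.5]
grip_width: 0.0
gripper_force: 3.8
```

A rigid end stop is felt at TCP z 85 mm, exactly where the locked position was predicted. Retreating.

Request:
send_rows(deltas=[[[0,0,-0.003,0,0,0,-1],[0,0,-0.01,0,0,0,-1],[0,0,-0.02,0,0,0,-1],[0,0,-0.03,0,0,0,-1],[0,0,-0.03,0,0,0,-1],[0,0,-0.03,0,0,0,-1],[0.02,0,-0.01,0,0,0,-1],[0.04,0,0,0,0,0,-1],[0.04,0,0,0,0,0,-1],[0,0,0,0,0,0,-1],[0,0,0,0,0,0,-1],[0,0,0,0,0,0,-1]]])

```text
time_s: 29.7
position: [0.4443, 0.3503, 0.2167]
tool_rot: [[-0.994, -0.106, 0.0], [-0.106, 0.994, -0.0], [-0.0, -0.0, -1.0]]
ft_force: [-1.3, 0.3, 0.2]
grip_width: -0.0001
gripper_force: 0.0
```

```bash
python3 - <<'E'
from h import *
red()
a=dict(np.load('scene2.npz')); b=cam('scene')
def fin(d):
    m=cv2.inRange(cv2.cvtColor(d['image'],cv2.COLOR_RGB2HSV),(105,150,60),(125,255,255)); m[:180]=0;m[225:]=0;m[:,:190]=0;m[:,:]*=(np.arange(512)<225).astype(np.uint8); ys,xs=np.nonzero(m); return len(xs),xs.mean().round(2),ys.mean().round(2)
print('fin before/after clamp',fin(a),fin(b))
E
```

```text
hol [[-70.0, 76.2, 216.7]] F [-1.3  0.3  0.2] t 29.7
scene [177 169  18   6  55] [185.5 171.2]
top [150 186  14   5  49] [156.2 187.7]
fin before/after clamp (51, np.float64(206.27), np.float64(199.9)) (54, np.float64(206.44), np.float64(199.85))
```

```bash
python3 -c "
from rig import env
print(env.close_job())"
```

```text
the job is handed in; nothing more can be done
None
```

The cassette is seated against the stop and released, the red handle is locked over centre, and the job is handed in at about 30 s. The verdict was not shown; pressing peaked at 19 N at the wrist (limit 25 N), and the fingertips measured about 35 mm higher than the interface text says, so I set heights by touch.

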